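Pack a tree-ring block snug in its holder

TASK

Pack the tree-ring block in the sample holder so that it cannot shift: take orange packing plates from the grey caddy and hang them one at a time in the gap between the black spring shoe and the block, each fully home with both ears on the rails, until the gap is snug and the last plate has pressed the shoe back. Leave the plates you do not need hanging in the caddy, and do not disturb the jar, the loupe or the offcut.

Things in the scene. Friction and masses are not known exactly. Their poses are not given: they have to be found in the camera images.
- holder: sample holder, fixed; position and yaw vary. Origin on the bench in mid-slot, below the resting shoe's face; y runs from the shoe across the gap to the wood block, x along the slot, z up. Base 125 (x) x 235 (y) x 12 mm. Two rails along y, tops at z = 56 mm, y = -35 to +80, |x| = 29 to 41 mm: plates hang between them, ears on top, plate y along holder y, plate origin at x = 0, z = 56
- fence (a point): top middle of the fence behind the block (holder y = 77, z = 52 mm). The fixed block stands in front of it between the rails: 54 mm wide (x), top at z = 62 mm; the top edge of its face is bevelled 8 mm down, 6 mm deep. Its face is not measured: 11 to 21 mm from the resting shoe, so two or three plates fit. A second block, as high, waits behind the fence at y = 95 to 161 mm
- slot (a point): holder x = 0, y = 0, z = 56 mm: rail-top height at the resting shoe. While plates are too few, each slips freely into the gap. The last meets a gap of 3.5 to 5 mm left: its tapered foot enters, then it must be pushed (about 5 to 15 N down, giving way sideways) and drives the shoe back 3 to 4.5 mm. Then no further plate fits
- shoe_face (a point): top middle of the black shoe's front face, 62 mm above the bench. The shoe is 50 wide (x), 18 mm thick, and slides towards holder -y against a spring (2 N at rest, 0.45 N per mm more, stop at 9 mm); at rest the face is at holder y = 0. Behind it a blue spring housing to y = -55, as high as the rails. Snug means pushed back 1.5 mm or more
- caddy: grey caddy, fixed, 100 (x) x 185 (y) mm, two rails along y, tops at z = 56 mm, |x| = 29 to 41 mm; origin on the bench under its middle. The four plates hang on it in a row along y, 42 mm apart to a few mm, their y along the caddy's y
- plate0: orange packing plate, upright, four alike, about 45 g. Blade 50 (own x) x 8 thick (own y), 40 mm down from the origin; its lowest 10 mm taper on both sides to a 2 mm edge. Ears 80 mm long (x), 10 high; above them a grip tab 50 (x) x 8 (y), its top 34 mm above the origin. Origin: middle of the ears' underside; z up
- plate1: orange packing plate, like plate0
- plate2: orange packing plate, like plate0
- plate3: orange packing plate, like plate0
- jar: small amber jar with white cap, 44 mm across, 60 high; bystander; origin under its centre
- loupe: black loupe, 34 mm across, 26 high; bystander; origin under its centre
- offcut: wood offcut 60 x 35 x 16 mm; bystander; origin under its centre
There are look-alikes about, which are no part of the job. What is shaped like the caddy but red is not meant. Leave any purple look-alike of the plate1 alone.

How it is judged:
On the way, in this order (a step that is already met when the one before it is completed fails the run):
1. a first plate hangs home in the gap, the shoe not yet pressed back (((z of plate0 in the frame of holder between 0.0545 and 0.0585 m and x of plate0 in the frame of holder between -0.008 and 0.008 m and y of plate0 in the frame of holder between -0.008 and 0.03 m and angle between plate0's own z axis and vertical below 0.08 rad and angle between the y axis of plate0 and the y axis of holder, either way round below 0.12 rad) or (z of plate1 in the frame of holder between 0.0545 and 0.0585 m and x of plate1 in the frame of holder between -0.008 and 0.008 m and y of plate1 in the frame of holder between -0.008 and 0.03 m and angle between plate1's own z axis and vertical below 0.08 rad and angle between the y axis of plate1 and the y axis of holder, either way round below 0.12 rad) or (z of plate2 in the frame of holder between 0.0545 and 0.0585 m and x of plate2 in the frame of holder between -0.008 and 0.008 m and y of plate2 in the frame of holder between -0.008 and 0.03 m and angle between plate2's own z axis and vertical below 0.08 rad and angle between the y axis of plate2 and the y axis of holder, either way round below 0.12 rad) or (z of plate3 in the frame of holder between 0.0545 and 0.0585 m and x of plate3 in the frame of holder between -0.008 and 0.008 m and y of plate3 in the frame of holder between -0.008 and 0.03 m and angle between plate3's own z axis and vertical below 0.08 rad and angle between the y axis of plate3 and the y axis of holder, either way round below 0.12 rad)) and y of shoe_face in the frame of holder above -0.001 m), for 0.1 s.
2. at least two plates hang home in the gap and the shoe is pressed back ((((z of plate0 in the frame of holder between 0.0545 and 0.0585 m and x of plate0 in the frame of holder between -0.008 and 0.008 m and y of plate0 in the frame of holder between -0.008 and 0.03 m and angle between plate0's own z axis and vertical below 0.08 rad and angle between the y axis of plate0 and the y axis of holder, either way round below 0.12 rad) and (z of plate1 in the frame of holder between 0.0545 and 0.0585 m and x of plate1 in the frame of holder between -0.008 and 0.008 m and y of plate1 in the frame of holder between -0.008 and 0.03 m and angle between plate1's own z axis and vertical below 0.08 rad and angle between the y axis of plate1 and the y axis of holder, either way round below 0.12 rad)) or ((z of plate0 in the frame of holder between 0.0545 and 0.0585 m and x of plate0 in the frame of holder between -0.008 and 0.008 m and y of plate0 in the frame of holder between -0.008 and 0.03 m and angle between plate0's own z axis and vertical below 0.08 rad and angle between the y axis of plate0 and the y axis of holder, either way round below 0.12 rad) and (z of plate2 in the frame of holder between 0.0545 and 0.0585 m and x of plate2 in the frame of holder between -0.008 and 0.008 m and y of plate2 in the frame of holder between -0.008 and 0.03 m and angle between plate2's own z axis and vertical below 0.08 rad and angle between the y axis of plate2 and the y axis of holder, either way round below 0.12 rad)) or ((z of plate0 in the frame of holder between 0.0545 and 0.0585 m and x of plate0 in the frame of holder between -0.008 and 0.008 m and y of plate0 in the frame of holder between -0.008 and 0.03 m and angle between plate0's own z axis and vertical below 0.08 rad and angle between the y axis of plate0 and the y axis of holder, either way round below 0.12 rad) and (z of plate3 in the frame of holder between 0.0545 and 0.0585 m and x of plate3 in the frame of holder between -0.008 and 0.008 m and y of plate3 in the frame of holder between -0.008 and 0.03 m and angle between plate3's own z axis and vertical below 0.08 rad and angle between the y axis of plate3 and the y axis of holder, either way round below 0.12 rad)) or ((z of plate1 in the frame of holder between 0.0545 and 0.0585 m and x of plate1 in the frame of holder between -0.008 and 0.008 m and y of plate1 in the frame of holder between -0.008 and 0.03 m and angle between plate1's own z axis and vertical below 0.08 rad and angle between the y axis of plate1 and the y axis of holder, either way round below 0.12 rad) and (z of plate2 in the frame of holder between 0.0545 and 0.0585 m and x of plate2 in the frame of holder between -0.008 and 0.008 m and y of plate2 in the frame of holder between -0.008 and 0.03 m and angle between plate2's own z axis and vertical below 0.08 rad and angle between the y axis of plate2 and the y axis of holder, either way round below 0.12 rad)) or ((z of plate1 in the frame of holder between 0.0545 and 0.0585 m and x of plate1 in the frame of holder between -0.008 and 0.008 m and y of plate1 in the frame of holder between -0.008 and 0.03 m and angle between plate1's own z axis and vertical below 0.08 rad and angle between the y axis of plate1 and the y axis of holder, either way round below 0.12 rad) and (z of plate3 in the frame of holder between 0.0545 and 0.0585 m and x of plate3 in the frame of holder between -0.008 and 0.008 m and y of plate3 in the frame of holder between -0.008 and 0.03 m and angle between plate3's own z axis and vertical below 0.08 rad and angle between the y axis of plate3 and the y axis of holder, either way round below 0.12 rad)) or ((z of plate2 in the frame of holder between 0.0545 and 0.0585 m and x of plate2 in the frame of holder between -0.008 and 0.008 m and y of plate2 in the frame of holder between -0.008 and 0.03 m and angle between plate2's own z axis and vertical below 0.08 rad and angle between the y axis of plate2 and the y axis of holder, either way round below 0.12 rad) and (z of plate3 in the frame of holder between 0.0545 and 0.0585 m and x of plate3 in the frame of holder between -0.008 and 0.008 m and y of plate3 in the frame of holder between -0.008 and 0.03 m and angle between plate3's own z axis and vertical below 0.08 rad and angle between the y axis of plate3 and the y axis of holder, either way round below 0.12 rad))) and y of shoe_face in the frame of holder below -0.0015 m), for 0.2 s.
At the end, for the whole second after the job is handed in: The plates in the gap press the shoe back 1.5 mm or more. Each plate hangs in the gap or in the caddy, ears on the rails: origin 54.5 to 58.5 mm above the holder's or caddy's origin, within 8 mm of the middle between the rails, upright to 0.08 rad, square to 0.12 rad, and at rest (y of shoe_face in the frame of holder below -0.0015 m and ((z of plate0 in the frame of holder between 0.0545 and 0.0585 m and x of plate0 in the frame of holder between -0.008 and 0.008 m and y of plate0 in the frame of holder between -0.008 and 0.03 m and angle between plate0's own z axis and vertical below 0.08 rad and angle between the y axis of plate0 and the y axis of holder, either way round below 0.12 rad) or (z of plate0 in the frame of caddy between 0.0545 and 0.0585 m and x of plate0 in the frame of caddy between -0.008 and 0.008 m and y of plate0 in the frame of caddy between -0.095 and 0.095 m and angle between plate0's own z axis and vertical below 0.08 rad and angle between the y axis of plate0 and the y axis of caddy, either way round below 0.12 rad)) and ((z of plate1 in the frame of holder between 0.0545 and 0.0585 m and x of plate1 in the frame of holder between -0.008 and 0.008 m and y of plate1 in the frame of holder between -0.008 and 0.03 m and angle between plate1's own z axis and vertical below 0.08 rad and angle between the y axis of plate1 and the y axis of holder, either way round below 0.12 rad) or (z of plate1 in the frame of caddy between 0.0545 and 0.0585 m and x of plate1 in the frame of caddy between -0.008 and 0.008 m and y of plate1 in the frame of caddy between -0.095 and 0.095 m and angle between plate1's own z axis and vertical below 0.08 rad and angle between the y axis of plate1 and the y axis of caddy, either way round below 0.12 rad)) and ((z of plate2 in the frame of holder between 0.0545 and 0.0585 m and x of plate2 in the frame of holder between -0.008 and 0.008 m and y of plate2 in the frame of holder between -0.008 and 0.03 m and angle between plate2's own z axis and vertical below 0.08 rad and angle between the y axis of plate2 and the y axis of holder, either way round below 0.12 rad) or (z of plate2 in the frame of caddy between 0.0545 and 0.0585 m and x of plate2 in the frame of caddy between -0.008 and 0.008 m and y of plate2 in the frame of caddy between -0.095 and 0.095 m and angle between plate2's own z axis and vertical below 0.08 rad and angle between the y axis of plate2 and the y axis of caddy, either way round below 0.12 rad)) and ((z of plate3 in the frame of holder between 0.0545 and 0.0585 m and x of plate3 in the frame of holder between -0.008 and 0.008 m and y of plate3 in the frame of holder between -0.008 and 0.03 m and angle between plate3's own z axis and vertical below 0.08 rad and angle between the y axis of plate3 and the y axis of holder, either way round below 0.12 rad) or (z of plate3 in the frame of caddy between 0.0545 and 0.0585 m and x of plate3 in the frame of caddy between -0.008 and 0.008 m and y of plate3 in the frame of caddy between -0.095 and 0.095 m and angle between plate3's own z axis and vertical below 0.08 rad and angle between the y axis of plate3 and the y axis of caddy, either way round below 0.12 rad)) and linear speed of each of plate0, plate1, plate2, plate3 below 0.02 m/s); the robot touches nothing.
It fails at once if the jar is moved by more than 3 cm (distance of jar from where it was at the start of the episode above 0.03 m).
It fails at once if the loupe is moved by more than 3 cm (distance of loupe from where it was at the start of the episode above 0.03 m).
It fails at once if the offcut is moved by more than 3 cm (distance of offcut from where it was at the start of the episode above 0.03 m).
It also fails if it takes over 67 s, if anything falls off the work surface, if the arm or the gripper's body presses on something with over 40 N, if the wrist force passes 120 N, or if a joint passes its speed limit or range.

ROBOT

A 7-joint arm with a two-finger parallel gripper is mounted at the origin on the work surface. World frame = base frame: x ahead of the robot, y to its left, z up, the work surface at z = 0. Lengths are in m, angles in rad, forces in N, time in s.
With the tool pointing down it reaches from about 0.4 to 0.85 m from the base axis. Payload 4.5 kg.
Tool frame: the origin (TCP) lies between the finger pads; the fingertips stand 19 mm ahead of it and the grasp point (between the pads) is the TCP (r.tips_ahead is the distance from the TCP to the fingertips, in m); z points along the fingers, y is the line along which they close (so a half turn about z gives the same grasp; the last joint's range is limited). The gripper opens to 88 mm and grips with 3 to 60 N. Pads are 18 mm wide; open, the fingers measure 123 mm over their backs; the gripper's body (75 mm by 187 mm) begins 45 mm behind the grasp point.
Start: joints at [1.328, 0.689, -0.195, 1.565, 0.157, 0.902, -0.215], TCP at [0.171, -0.601, 0.258] pointing down, gripper open.
Joint ranges: [-3.01, 3.01], [-0.46, 2.08], [-1.47, 1.51], [0.13, 2.56], [-1, 4.14], [0.04, 2.09], [-2.66, 2.66]. Speed limits (rad/s): [2.57, 2.57, 3.14, 3.14, 3.14, 3.14, 3.14].

INTERFACE

Orientations are given as a unit quaternion [x, y, z, w].
In Python, from plant import r, cams, models gives the robot as it stands. The module is installed in compiled form; this text tells all that it offers.
- The arm moves only by the tool jog_arm, never from a script. Its arguments are lists of equal length, an entry for each row: "turn": the turn, a rotation vector about the tool's x, y, z in rad, a list of three; "translation": the shift along the tool's x, y, z in m, a list of three; "grip": the closure, from 0 (fully open) to 1 (shut). In form: {"turn": [[ax, ay, az], ...], "translation": [[tx, ty, tz], ...], "grip": [grip, ...]}. A call has 1 to 20 rows; each row is the pose to reach, as a shift and turn from the pose commanded when the call began, along the tool's axes at that moment; what a row does not reach only later rows make up. A row lasts 1/8 s, in which the tool goes at most 62.5 mm and 10.7 degrees, less where a joint would pass 70% of its speed; a pose out of reach is approached as far as the arm can. A call with a gripper value outside its range is refused whole. The fingers move at their own pace and stop on an object; "force" is the grip in N (left out, the last holds). Time passes only in rows, so rows that repeat a pose let the fingers close. It gives the time, the measured TCP pose, the force, the opening and the grip force at its end, in the units of the state.
- r.get_state(): the state, without advancing time (a new reading comes with each control period).
- cams.snapshot(name): name is "side" or "top"; returns the picture (420x560x3 uint8, red, green, blue); there is no depth.
- cams.camera_params(name): a dict with "fx", "fy", "cx", "cy" (pixels), "eye" and "orientation" of the camera in the world. Camera axes: x right, y up, looking along -z (the intrinsics and any distortion apply to the point x, -y, -z); pixel columns grow to the right and rows downward; lengths in m; the calibration is good to about 2 mm. A picture is of the moment at which its call begins. camera_params takes no time and is no camera call.
- r.finish_job(): hands the job in; it is judged then, once.
Trained networks look in the newest picture that a camera, given by its name, has taken for a name from the list of things; names that differ only in an ending like _2 or _b are one class to them, and where a whole thing is asked for, a point or a joint stands for the part that bears it (a point fixed in the world has none). Each returns a list of dicts, best first, with "p" (0 to 1); they miss things now and then, are a little off and sometimes report something else, mostly with a low value. They report only what shows in the picture. A call takes as long as a camera call. They do not tell look-alikes from the thing itself.
- models.find_in(camera, name): "position" ([x, y, z] in m, in world coordinates, good to about 4 mm: the middle of the surface that is visible of it).
- models.masks_of(camera, name): "pixels" (420x560 bool, what is visible of it).
- models.place_of(camera, name): "position" ([x, y, z] in m, in world coordinates, good to about 4 mm: a listed point, or the origin of a listed thing).
The state is a dict: "clock": time; "q": joint angles; "qd": joint speeds; "joint_torque": joint torques, N m; "tool_pos": TCP position; "eef_rot": TCP orientation; "contact_force": force on the tool from outside, world axes, zero at the start; "moment": the same for the moment, N m; "opening": opening from 0.0 (shut) to 1.0 (fully open); "finger_force": force on a finger pad.
Only numpy, scipy, OpenCV 4.12 (cv2) and the standard library are available. Lean on these libraries where they do the work, as an engineer would, in place of code of your own. Each camera call takes 0.05 s, during which the arm holds its last target. There are 200 camera calls.

## Working session

There is one attempt and no reset: what is moved stays moved. The work goes in short steps, Python scripts to look and compute and a tool call to move; the robot and the scene stay as the last step left them, time stands still between calls to the robot, and variables do not carry over. Pictures are saved under pics/ and viewed, at most 10 in all, crops included, and the job is handed in when it is done.

Besides the shell and the picture viewer there is one more tool, called after ">>>" as name(argument=value, ...) on one line, values as JSON. jog_arm: Moves the arm, as the interface text tells. Its arguments: {"type":"object","properties":{"turn":{"type":"array"},"translation":{"type":"array"},"grip":{"type":"array"},"force":{"type":"number"}},"required":["turn","translation","grip"]}

```bash
mkdir -p pics; cat > h.py <<'E'
import numpy as np, cv2
from scipy.spatial.transform import Rotation as R
from plant import r,cams,models
def snap(n,f):
    im=cams.snapshot(n); cv2.imwrite('pics/'+f,im[:,:,::-1]); return im
def project(n,P):
    c=cams.camera_params(n); p=R.from_quat(c['orientation']).inv().apply(np.atleast_2d(P)-c['eye'])
    return np.c_[c['cx']+c['fx']*p[:,0]/-p[:,2], c['cy']-c['fy']*p[:,1]/-p[:,2]]
def ray(n,uv,z):
    c=cams.camera_params(n); uv=np.atleast_2d(uv)
    d=np.c_[(uv[:,0]-c['cx'])/c['fx'],-(uv[:,1]-c['cy'])/c['fy'],-np.ones(len(uv))]
    d=R.from_quat(c['orientation']).apply(d); e=np.array(c['eye'])
    return e+d*((z-e[2])/d[:,2])[:,None]
E
python3 - <<'E'
from h import *
for n in ('top','side'):
    im=snap(n,n+'0.png'); print(n,cams.camera_params(n))
    for k in ['holder','fence','slot','shoe_face','caddy','plate0','jar','loupe','offcut']:
        print(k,[(np.round(d['position'],4).tolist(),round(d['p'],2)) for d in models.place_of(n,k)])
s=r.get_state(); print(s)
E
```

```text
top {'fx': 469.8680340997198, 'fy': 469.8680340997198, 'cx': 275.4938174850035, 'cy': 211.32488025486956, 'eye': array([ 0.37685848, -0.09547447,  1.1467508 ]), 'orientation': array([ 0.03856248, -0.0430593 , -0.7036182 ,  0.70822331])}
holder [([0.5368, 0.0861, 0.0029], 0.67)]
fence [([0.5184, 0.1579, 0.0531], 0.9)]
slot [([0.5365, 0.0882, 0.0537], 0.73)]
shoe_face [([0.5375, 0.0865, 0.0596], 0.65)]
caddy [([0.5603, -0.2178, -0.0023], 0.98)]
plate0 [([0.5523, -0.2337, 0.0522], 0.76), ([0.5472, -0.2797, 0.0554], 0.72), ([0.5822, -0.4284, 0.0418], 0.59), ([0.5605, -0.1952, 0.0546], 0.5)]
jar [([0.4764, -0.0387, 0.0002], 0.5)]
loupe [([0.5364, -0.0366, 0.0007], 0.47), ([0.5178, 0.1634, 0.0521], 0.16)]
offcut [([0.6668, -0.0425, 0.0006], 0.79), ([0.5341, 0.0901, 0.0537], 0.67)]
side {'fx': 392.00394173003, 'fy': 392.00394173003, 'cx': 279.11001424082724, 'cy': 206.22569192910873, 'eye': array([0.26982266, 0.53361017, 0.45531228]), 'orientation': array([-0.09227405,  0.50322419,  0.84908242, -0.1315673 ])}
holder [([0.5363, 0.0875, 0.001], 0.6)]
fence [([0.5168, 0.1609, 0.0545], 0.62), (
[... 608 characters left out ...]
7,  0.68909844, -0.19459304,  1.56526802,  0.15729126,
        0.90253571, -0.21508698]), 'qd': array([-7.63320890e-04, -4.87979929e-04,  9.84834066e-05, -8.06792161e-04,
        1.15925210e-04,  3.42659197e-04,  1.75913521e-03]), 'joint_torque': array([-6.77467979e-04, -5.27490449e+01, -1.26666807e+00, -1.53744256e+01,
       -5.17375418e-02, -5.56708110e-04, -1.69116358e-06]), 'tool_pos': array([ 0.17083237, -0.60122801,  0.25775206]), 'eef_rot': array([9.90436071e-01, 1.37972417e-01, 9.89014447e-06, 3.50794775e-05]), 'contact_force': array([-0.63392409,  0.73692732, -0.4786793 ]), 'moment': array([ 0.00049739, -0.00671753, -0.00186005]), 'finger_force': 0.0, 'opening': 0.9988955862626293}
```

View pics/top0.png

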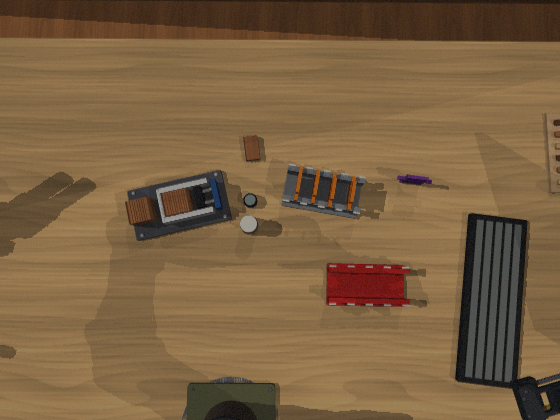

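View pics/side0.png

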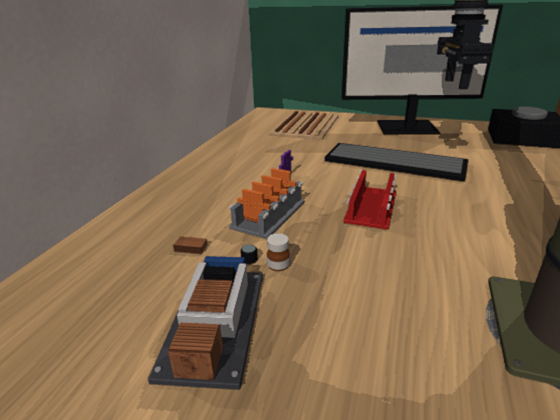

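```bash
cat > fit.py <<'E'
from h import *
def T(x,y,yaw,P):
    c,s=np.cos(yaw),np.sin(yaw); P=np.atleast_2d(P); return np.c_[x+c*P[:,0]-s*P[:,1], y+s*P[:,0]+c*P[:,1], P[:,2]]
def box(x0,x1,y0,y1,z): return np.array([[x0,y0,z],[x1,y0,z],[x1,y1,z],[x0,y1,z]])
def draw(im,n,pose,polys,k,ox,oy,col):
    for b in polys:
        uv=(project(n,T(*pose,b))-[ox-.5,oy-.5])*k-.5
        cv2.polylines(im,[np.int32(np.round(uv*8))],True,col,1,cv2.LINE_AA,3)
E
python3 - <<'E'
from fit import *
import itertools
H=(0.535,0.087,0.24); C=(0.558,-0.217,-0.175)
top=cv2.imread('pics/top0.png'); side=cv2.imread('pics/side0.png')
Hb=[box(-.0625,.0625,-.0725,.1625,.012)]+[box(s*.029,s*.041,-.035,.08,.056) for s in(1,-1)]+[box(-.027,.027,.095,.161,.062)]
Cb=[box(-.05,.05,-.0925,.0925,0)]+[box(s*.029,s*.041,-.0925,.0925,.056) for s in(1,-1)]
def orange(im):
    h=cv2.cvtColor(im,cv2.COLOR_BGR2HSV); return ((h[...,0]>5)&(h[...,0]<18)&(h[...,1]>200)&(h[...,2]>140)).astype(np.uint8)
for n,im in(('top',top),('side',side)):
    m=orange(im); k,l,st,ce=cv2.connectedComponentsWithStats(m)
    for i in range(1,k):
        if st[i,4]>15: print(n,st[i],ce[i].round(1),ray(n,ce[i],.085)[0].round(4), cv2.minAreaRect(np.argwhere(l==i)[:,::-1].astype(np.float32)))
def crop(n,im,x,y,w,h,k):
    a=cv2.resize(im[y:y+h,x:x+w],None,fx=k,fy=k,interpolation=cv2.INTER_CUBIC); b=a.copy()
    draw(b,n,H,Hb,k,x,y,(0,255,0)); draw(b,n,C,Cb,k,x,y,(255,255,0)); return a,b
a,b=crop('top',top,120,155,254,92,3); cv2.imwrite('pics/t1.png',np.vstack([a,b]))
a,b=crop('side',side,150,165,165,215,2.4); cv2.imwrite('pics/s1.png',np.hstack([a,b]))
E
```

```text
top [296 167   7  25  71] [298.8 179.2] [ 0.5745 -0.1548  0.085 ] ((298.66217041015625, 179.0270233154297), (2.959181785583496, 24.49544906616211), 9.462322235107422)
top [313 170   7  25  76] [316.3 181.7] [ 0.5692 -0.195   0.085 ] ((316.3044128417969, 181.97067260742188), (3.2634899616241455, 24.47617530822754), 8.530765533447266)
top [331 173   6  26  74] [333.3 185.9] [ 0.5597 -0.2339  0.085 ] ((333.43292236328125, 185.60366821289062), (3.423377752304077, 25.17839241027832), 6.34019136428833)
top [350 177   6  25  76] [352.9 189. ] [ 0.5527 -0.2787  0.085 ] ((352.8348388671875, 188.98428344726562), (3.7449593544006348, 24.271127700805664), 5.44033145904541)
top [295 194   3   6  16] [295.9 196.2] [ 0.535  -0.1482  0.085 ] ((296.0, 196.5), (5.0, 2.0), 90.0)
top [311 197   4   6  17] [312.8 199.4] [ 0.5282 -0.1868  0.085 ] ((312.76470947265625, 199.44119262695312), (2.6678919792175293, 5.3357834815979), 14.03624439239502)
top [328 201   4   5  16] [329.7 203.1] [ 0.5199 -0.2254  0.085 ] ((329.5, 203.0), (4.0, 3.0), 90.0)
side [254 209   8  10  16] [257.1 212.8] [ 0.5269 -0.0747  0.085 ] ((256.8868103027344, 212.60377502441406), (3.6908857822418213, 10.295629501342773), 29.05460548400879)
```

View pics/t1.png

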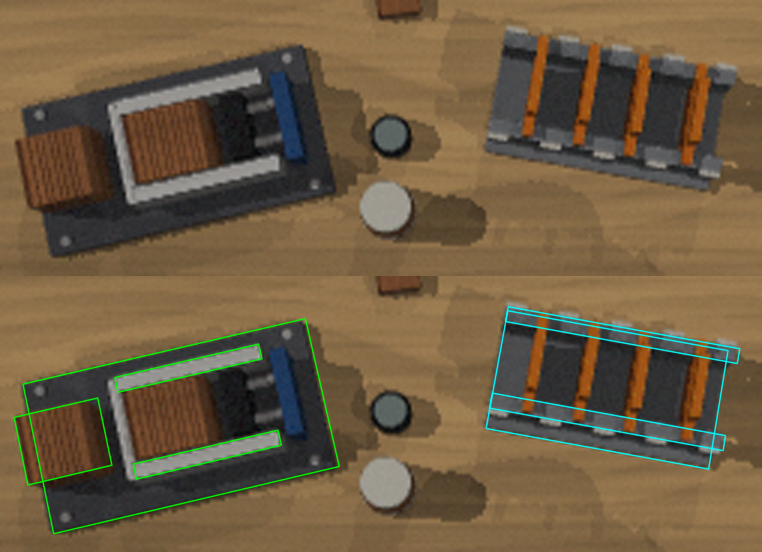

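View pics/s1.png

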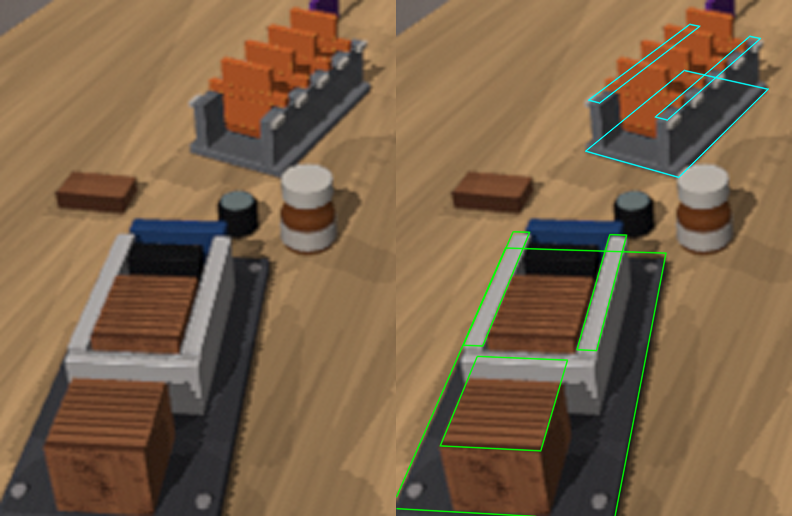

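```bash
cat >> h.py <<'E'
def go(p,yaw):
    "turn/translation to TCP p, tool down, tool y at world angle yaw"
    s=r.get_state(); Q=R.from_quat(s['eef_rot'])
    ty=np.array([np.cos(yaw),np.sin(yaw),0]); tz=np.array([0,0,-1.]); tx=np.cross(ty,tz)
    G=R.from_matrix(np.c_[tx,ty,tz])
    print('pos',s['tool_pos'].round(4),'turn',(Q.inv()*G).as_rotvec().round(4),'trans',Q.inv().apply(np.array(p)-s['tool_pos']).round(4),'t',s['clock'],'F',s['contact_force'].round(2))
E
python3 -c "
from h import *
go([.5685,-.156,.14],-.175)"
```

```text
pos [ 0.1708 -0.6012  0.2578] turn [ 1.000e-04  0.000e+00 -1.119e+00] trans [ 0.5042 -0.3196  0.1177] t 1.0 F [-0.63  0.74 -0.48]
```

>>> jog_arm(turn=[[0, 0, -1.119], [0, 0, -1.119], [0, 0, -1.119], [0, 0, -1.119], [0, 0, -1.119], [0, 0, -1.119], [0, 0, -1.119], [0, 0, -1.119], [0, 0, -1.119], [0, 0, -1.119], [0, 0, -1.119], [0, 0, -1.119], [0, 0, -1.119], [0, 0, -1.119]], translation=[[0.504, -0.32, 0.118], [0.504, -0.32, 0.118], [0.504, -0.32, 0.118], [0.504, -0.32, 0.118], [0.504, -0.32, 0.118], [0.504, -0.32, 0.118], [0.504, -0.32, 0.118], [0.504, -0.32, 0.118], [0.504, -0.32, 0.118], [0.504, -0.32, 0.118], [0.504, -0.32, 0.118], [0.504, -0.32, 0.118], [0.504, -0.32, 0.118], [0.504, -0.32, 0.118]], grip=[0, 0, 0, 0, 0, 0, 0, 0, 0, 0, 0, 0, 0, 0], force=30)

```text
clock: 2.75
tool_pos: [0.5676, -0.1572, 0.14]
eef_rot: [0.767, 0.642, -0.0, 0.0]
contact_force: [-0.6, 0.5, 0.0]
opening: 1.0
finger_force: 0.0
```

```bash
python3 - <<'E'
from fit import *
go([.5685,-.156,.09],-.175)
out=[]
for n,x,y,w,h,k in(('top',260,150,120,90,4),('side',225,120,90,110,3.6)):
    im=snap(n,n+'1.png')[:,:,::-1]
    a=cv2.resize(im[y:y+h,x:x+w],None,fx=k,fy=k,interpolation=cv2.INTER_CUBIC)
    uv=(project(n,[[.5685,-.156,.09],r.get_state()['tool_pos'],r.get_state()['tool_pos']-[0,0,.019]])-[x,y])*k
    for p in uv: cv2.circle(a,tuple(np.int32(p)),3,(0,255,0),1)
    out.append(cv2.copyMakeBorder(a,0,400-a.shape[0],0,0,cv2.BORDER_CONSTANT))
cv2.imwrite('pics/a1.png',np.hstack(out)); print(np.hstack(out).shape)
E
```

```text
pos [ 0.5676 -0.1572  0.14  ] turn [ 0.0001  0.0008 -0.0022] trans [0.0014 0.0007 0.05  ] t 2.75 F [-0.59  0.49  0.04]
(400, 804, 3)
```

View pics/a1.png

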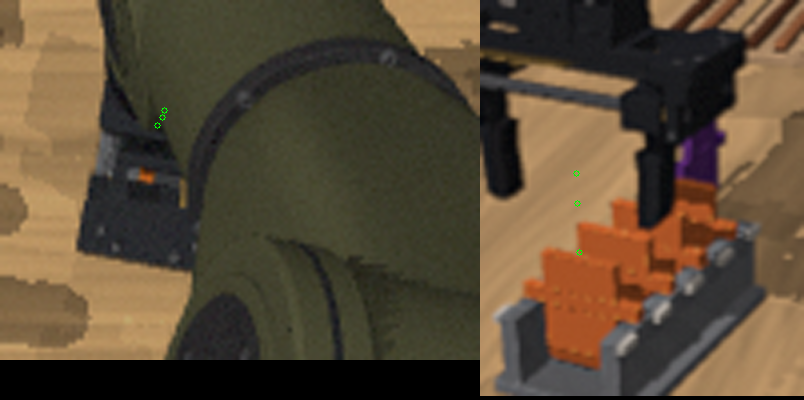

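>>> jog_arm(turn=[[0, 0, 0], [0, 0, 0], [0, 0, 0], [0, 0, 0], [0, 0, 0], [0, 0, 0], [0, 0, 0], [0, 0, 0], [0, 0, 0], [0, 0, 0], [0, 0, 0], [0, 0, 0]], translation=[[0.0014, 0.0007, 0.03], [0.0014, 0.0007, 0.05], [0.0014, 0.0007, 0.05], [0.0014, 0.0007, 0.05], [0.0014, 0.0007, 0.05], [0.0014, 0.0007, 0.05], [0.0014, 0.0007, 0.05], [0.0014, 0.0007, 0.05], [0.0014, 0.0007, 0.03], [0.0014, 0.0007, 0.0], [0.0014, 0.0007, -0.02], [0.0014, 0.0007, -0.02]], grip=[0, 0, 0, 1, 1, 1, 1, 1, 1, 1, 1, 1], force=30)

```text
clock: 4.35
tool_pos: [0.5701, -0.1545, 0.1609]
eef_rot: [0.766, 0.643, 0.001, 0.001]
contact_force: [0.2, 0.3, -0.9]
opening: 0.56
finger_force: 30.0
```

```bash
python3 - <<'E'
from fit import *
H=(0.535,0.087,0.24)
snap('side','side2.png'); im=snap('top','top2.png')
p=T(*H,[0,.0045,.165])[0]; print(p); go(p,.24); print(r.get_state()['opening'])
E
```

```text
[0.53393034 0.09137102 0.165     ]
pos [ 0.5687 -0.1545  0.1591] turn [-0.0008  0.     -0.415 ] trans [ 0.236  -0.077  -0.0059] t 4.45 F [-0.73  0.85 -0.46]
0.563900082569513
```

>>> jog_arm(turn=[[0, 0, -0.1], [0, 0, -0.2], [0, 0, -0.3], [0, 0, -0.415], [0, 0, -0.415], [0, 0, -0.415], [0, 0, -0.415], [0, 0, -0.415], [0, 0, -0.415]], translation=[[0.04, -0.013, -0.003], [0.09, -0.03, -0.006], [0.14, -0.046, -0.006], [0.19, -0.062, -0.006], [0.236, -0.077, -0.006], [0.236, -0.077, 0.0], [0.236, -0.077, 0.01], [0.236, -0.077, 0.01], [0.236, -0.077, 0.01]], grip=[1, 1, 1, 1, 1, 1, 1, 1, 1], force=30)

```text
clock: 5.58
tool_pos: [0.5344, 0.0899, 0.1493]
eef_rot: [0.618, 0.786, -0.001, 0.0]
contact_force: [0.1, 0.3, -0.6]
opening: 0.563
finger_force: 30.0
```

```bash
cat > look.py <<'E'
from fit import *
import sys
H=(0.535,0.087,0.24)
def look(name,x=160,y=200,w=110,h=150,k=4,dot=()):
    im=snap('side','raw_'+name)[:,:,::-1]
    a=cv2.resize(im[y:y+h,x:x+w],None,fx=k,fy=k,interpolation=cv2.INTER_CUBIC)
    for b in dot: draw(a,'side',H,[b],k,x,y,(0,255,0))
    cv2.imwrite('pics/'+name,a)
E
python3 - <<'E'
from look import *
go(T(*H,[0,.0045,.15])[0],.24)
# green: shoe-face top line (y=0,z=62), block-face lines y=11 & 21 z=62, rails
look('b1.png',160,190,140,145,4,[np.array([[-.025,y,.062],[.025,y,.062]]) for y in(0,.011,.021)])
E
```

```text
pos [0.5344 0.0899 0.1493] turn [-0.0008  0.0007 -0.0022] trans [ 0.0015 -0.0002 -0.0007] t 5.575 F [ 0.11  0.27 -0.63]
```

View pics/b1.png

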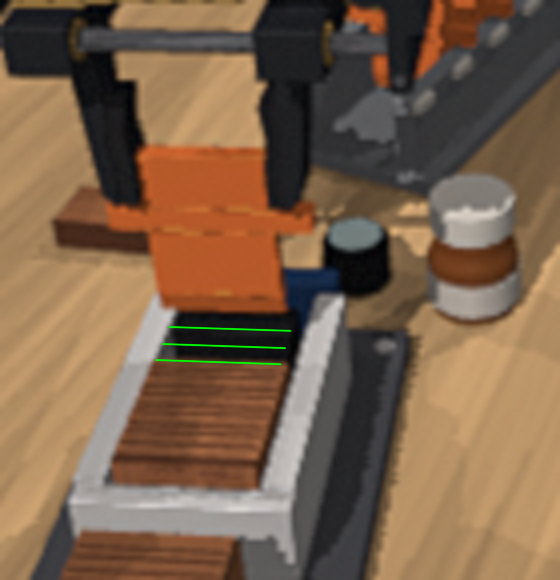

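```bash
python3 - <<'E'
from fit import *
H=(0.535,0.087,0.24)
for n in('top','side'):
    g=cv2.imread(f'pics/{n}0.png').astype(np.float32)
    for y in range(-26,40,2):
        uv=project(n,T(*H,[[x,y/1e3,.062] for x in np.linspace(-.02,.02,41)])).astype(np.float32)
        v=cv2.remap(g,uv[None,:,0].copy(),uv[None,:,1].copy(),cv2.INTER_LINEAR)[0].mean(0); print(n,y,v.round(0)[::-1],end='; ')
    print()
E
```

```text
top -26 [50. 49. 49.]; top -24 [50. 49. 49.]; top -22 [42. 42. 42.]; top -20 [26. 26. 27.]; top -18 [19. 19. 19.]; top -16 [24. 24. 25.]; top -14 [24. 23. 25.]; top -12 [24. 23. 25.]; top -10 [24. 23. 25.]; top -8 [24. 23. 25.]; top -6 [24. 24. 25.]; top -4 [24. 24. 25.]; top -2 [24. 25. 26.]; top 0 [26. 27. 28.]; top 2 [31. 31. 33.]; top 4 [32. 32. 33.]; top 6 [36. 30. 26.]; top 8 [40. 28. 19.]; top 10 [50. 32. 21.]; top 12 [63. 41. 27.]; top 14 [69. 45. 28.]; top 16 [71. 46. 29.]; top 18 [85. 54. 33.]; top 20 [107.  68.  42.]; top 22 [104.  66.  40.]; top 24 [97. 60. 38.]; top 26 [107.  67.  41.]; top 28 [96. 60. 38.]; top 30 [108.  68.  42.]; top 32 [110.  70.  43.]; top 34 [98. 61. 39.]; top 36 [105.  67.  42.]; top 38 [98. 62. 38.]; 
side -26 [27. 48. 82.]; side -24 [27. 48. 82.]; side -22 [27. 49. 82.]; side -20 [27. 49. 82.]; side -18 [26. 47. 79.]; side -16 [24. 40. 65.]; side -14 [21. 27. 39.]; side -12 [18. 18. 19.]; side -10 [17. 16. 16.]; side -8 [17. 17. 17.]; side -6 [17. 17. 19.]; side -4 [17. 18. 19.]; side -2 [18. 18. 19.]; side 0 [19. 18. 20.]; side 2 [20. 19. 20.]; side 4 [18. 17. 18.]; side 6 [15. 14. 16.]; side 8 [14. 14. 15.]; side 10 [15. 14. 16.]; side 12 [15. 15. 16.]; side 14 [14. 14. 16.]; side 16 [16. 15. 16.]; side 18 [34. 25. 21.]; side 20 [74. 48. 33.]; side 22 [108.  68.  44.]; side 24 [111.  69.  45.]; side 26 [102.  63.  41.]; side 28 [107.  67.  43.]; side 30 [103.  64.  41.]; side 32 [116.  73.  47.]; side 34 [114.  71.  46.]; side 36 [102.  63.  41.]; side 38 [105.  65.  43.];
```

```bash
python3 - <<'E'
from fit import *
H=(0.535,0.087,0.24)
g=cv2.imread('pics/raw_b1.png').astype(np.float32)
s=r.get_state(); dz=s['tool_pos'][2]-.09
import scipy.ndimage as nd
for nm,z,lo in(('foot(y+1)',.016+dz,1),('tabtop back(y-4)',.09+dz,-4)):
  print(nm)
  for y in np.arange(-6,14,1):
    uv=project('side',T(*H,[[x,(y+lo)/1e3,z] for x in np.linspace(-.018,.018,41)])).astype(np.float32)
    print(int(y),cv2.remap(g,uv[None,:,0].copy(),uv[None,:,1].copy(),cv2.INTER_LINEAR)[0].mean(0)[2].round(0),end='; ')
E
```

```text
foot(y+1)
-6 172.0; -5 163.0; -4 153.0; -3 148.0; -2 149.0; -1 150.0; 0 150.0; 1 150.0; 2 148.0; 3 139.0; 4 127.0; 5 100.0; 6 67.0; 7 39.0; 8 25.0; 9 17.0; 10 16.0; 11 19.0; 12 22.0; 13 23.0; tabtop back(y-4)
-6 190.0; -5 191.0; -4 191.0; -3 191.0; -2 191.0; -1 191.0; 0 191.0; 1 191.0; 2 191.0; 3 190.0; 4 189.0; 5 189.0; 6 188.0; 7 188.0; 8 188.0; 9 188.0; 10 187.0; 11 186.0; 12 187.0; 13 188.0;
```

>>> jog_arm(turn=[[0, 0, 0], [0, 0, 0], [0, 0, 0], [0, 0, 0], [0, 0, 0], [0, 0, 0], [0, 0, 0], [0, 0, 0], [0, 0, 0], [0, 0, 0]], translation=[[0.0015, 0, 0.005], [0.0015, 0, 0.01], [0.0015, 0, 0.016], [0.0015, 0, 0.023], [0.0015, 0, 0.03], [0.0015, 0, 0.037], [0.0015, 0, 0.044], [0.0015, 0, 0.051], [0.0015, 0, 0.057], [0.0015, 0, 0.057]], grip=[1, 1, 1, 1, 1, 1, 1, 1, 1, 1], force=30)

```text
clock: 6.88
tool_pos: [0.5337, 0.0928, 0.0922]
eef_rot: [0.617, 0.787, -0.0, -0.0]
contact_force: [0.4, 0.1, -1.0]
opening: 0.564
finger_force: 30.0
```

```bash
python3 - <<'E'
from look import *
s=r.get_state(); print(s['tool_pos'],s['contact_force'],s['moment'])
look('c1.png',160,190,140,145,4,[])
E
```

```text
[0.53374557 0.09278022 0.09222721] [ 0.41446145  0.08507249 -1.02057003] [-0.0154208  -0.1360154   0.00732002]
```

View pics/c1.png

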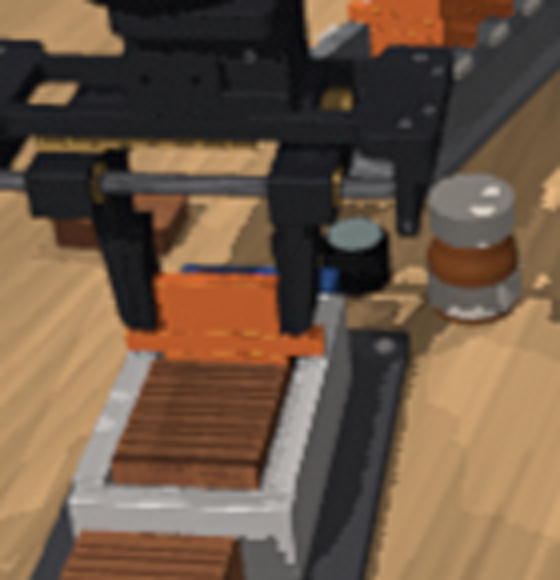

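>>> jog_arm(turn=[[0, 0, 0], [0, 0, 0], [0, 0, 0], [0, 0, 0], [0, 0, 0], [0, 0, 0], [0, 0, 0], [0, 0, 0], [0, 0, 0], [0, 0, 0]], translation=[[0, 0, 0.001], [0, 0, 0.0018], [0, 0, 0.0018], [0, 0, 0.0018], [0, 0, 0.0018], [0, 0, 0.0018], [0, 0, 0.0018], [0, 0, -0.02], [0, 0, -0.06], [0, 0, -0.07]], grip=[1, 1, 1, 0, 0, 0, 0, 0, 0, 0])

```text
clock: 8.18
tool_pos: [0.5351, 0.0933, 0.1647]
eef_rot: [0.617, 0.787, 0.002, 0.001]
contact_force: [0.4, 0.2, 0.3]
opening: 0.998
finger_force: 0.0
```

```bash
python3 - <<'E'
from fit import *
# plate B est origin
for n in('top','side'):
    snap(n,n+'4.png')
    for k in ('plate0','shoe_face'): print(n,k,[(np.round(d['position'],4).tolist(),round(d['p'],2)) for d in models.place_of(n,k)])
C=(0.558,-0.217,-0.175)
p=T(*C,[0,.022,.14])[0];print(p); go([.5620,-.195+.005,.14],-.175)
E
```

```text
top plate0 [([0.5501, -0.2812, 0.0528], 0.58), ([0.5522, -0.2366, 0.0522], 0.54), ([0.4756, -0.0393, 0.0028], 0.52), ([0.5828, -0.4334, 0.039], 0.49)]
top shoe_face []
side plate0 [([0.5357, 0.0921, 0.054], 0.81), ([0.5633, -0.1976, 0.0538], 0.78), ([0.5532, -0.2349, 0.0553], 0.71), ([0.5849, -0.4283, 0.0408], 0.53)]
side shoe_face []
[ 0.56183038 -0.19533602  0.14      ]
pos [0.5333 0.0926 0.1615] turn [-0.0022  0.0007  0.4152] trans [-0.2813 -0.0393  0.0217] t 8.475 F [0.44 0.77 0.83]
```

>>> jog_arm(turn=[[0, 0, 0.1], [0, 0, 0.2], [0, 0, 0.3], [0, 0, 0.415], [0, 0, 0.415], [0, 0, 0.415], [0, 0, 0.415], [0, 0, 0.415], [0, 0, 0.415], [0, 0, 0.415], [0, 0, 0.415], [0, 0, 0.415], [0, 0, 0.415], [0, 0, 0.415]], translation=[[-0.05, -0.007, 0], [-0.1, -0.014, 0], [-0.155, -0.0217, 0], [-0.21, -0.029, 0], [-0.26, -0.036, 0.01], [-0.281, -0.039, 0.02], [-0.281, -0.039, 0.02], [-0.281, -0.039, 0.045], [-0.281, -0.039, 0.071], [-0.281, -0.039, 0.071], [-0.281, -0.039, 0.071], [-0.281, -0.039, 0.071], [-0.281, -0.039, 0.071], [-0.281, -0.039, 0.071]], grip=[0, 0, 0, 0, 0, 0, 0, 0, 0, 0, 1, 1, 1, 1], force=40)

```text
clock: 10.22
tool_pos: [0.5631, -0.1895, 0.0922]
eef_rot: [0.766, 0.643, 0.0, 0.0]
contact_force: [-0.6, -0.5, 0.2]
opening: 0.574
finger_force: 0.3
```

```bash
python3 - <<'E'
from look import *
s=r.get_state(); print(s['tool_pos'],s['contact_force'],s['opening'])
look('d1.png',215,150,120,130,4,[])
E
```

```text
[ 0.56309743 -0.18952277  0.09216957] [-0.60160918 -0.50671679  0.24618811] 0.5735477185108613
```

View pics/d1.png

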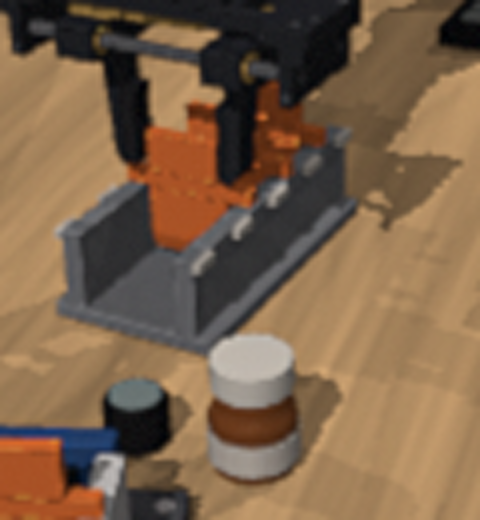

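>>> jog_arm(turn=[[0, 0, 0], [0, 0, 0], [0, 0, 0], [0, 0, 0], [0, 0, 0], [0, 0, 0]], translation=[[0, 0, 0], [0, 0, 0], [0, 0, -0.025], [0, 0, -0.06], [0, 0, -0.074], [0, 0, -0.074]], grip=[1, 1, 1, 1, 1, 1], force=40)

```text
clock: 11.02
tool_pos: [0.5632, -0.1895, 0.166]
eef_rot: [0.766, 0.643, 0.0, 0.001]
contact_force: [-0.3, 1.0, -1.3]
opening: 0.558
finger_force: 40.0
```

```bash
python3 - <<'E'
from look import *
s=r.get_state(); print(s['opening'],s['finger_force'])
# target plate centre est y=14.5 -> TCP 14.5+5.5
p=T(*H,[0,.0195,.165])[0]; go(p,.24)
E
```

```text
0.5579686168586299 39.99992251396179
pos [ 0.5632 -0.1895  0.166 ] turn [ 1.300e-03  4.000e-04 -4.152e-01] trans [ 0.2852 -0.0839  0.0009] t 11.025 F [-0.34  0.98 -1.33]
```

>>> jog_arm(turn=[[0, 0, -0.1], [0, 0, -0.2], [0, 0, -0.3], [0, 0, -0.415], [0, 0, -0.415], [0, 0, -0.415], [0, 0, -0.415], [0, 0, -0.415], [0, 0, -0.415]], translation=[[0.04, -0.012, -0.015], [0.095, -0.028, -0.015], [0.15, -0.044, -0.015], [0.205, -0.06, -0.015], [0.26, -0.0765, -0.015], [0.285, -0.084, -0.015], [0.285, -0.084, -0.015], [0.285, -0.084, -0.015], [0.285, -0.084, -0.015]], grip=[1, 1, 1, 1, 1, 1, 1, 1, 1], force=40)

```text
clock: 12.15
tool_pos: [0.5299, 0.1037, 0.1802]
eef_rot: [0.619, 0.786, -0.001, 0.0]
contact_force: [-0.1, -0.8, -0.9]
opening: 0.559
finger_force: 40.0
```

```bash
python3 - <<'E'
from look import *
s=r.get_state(); p=s['tool_pos']; go(T(*H,[0,.0195,.165])[0],.24)
dz=p[2]-.092
look('e1.png',150,170,140,145,4,[box(-.025,.025,.0145-.001,.0145+.001,.016+dz),np.array([[-.025,.01,.09],[.025,.01,.09]])])
for k in ('plate0',): print([(np.round(d['position'],4).tolist(),round(d['p'],2)) for d in models.place_of('side',k)])
E
```

```text
pos [0.5299 0.1037 0.1802] turn [-0.0012  0.0013 -0.003 ] trans [0.0021 0.001  0.0151] t 12.15 F [-0.12 -0.83 -0.87]
[([0.5363, 0.0885, 0.0526], 0.89), ([0.5331, 0.0973, 0.1434], 0.83), ([0.5562, -0.2308, 0.0563], 0.81), ([0.5861, -0.4322, 0.0426], 0.72), ([0.5462, -0.281, 0.0526], 0.49)]
```

View pics/e1.png

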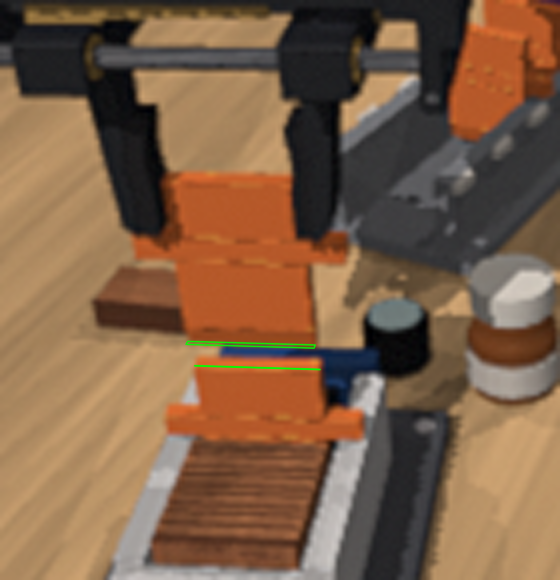

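>>> jog_arm(turn=[[0, 0, 0], [0, 0, 0], [0, 0, 0], [0, 0, 0], [0, 0, 0], [0, 0, 0], [0, 0, 0], [0, 0, 0]], translation=[[0.001, 0.001, 0], [0.001, 0.001, 0.006], [0.001, 0.001, 0.012], [0.001, 0.001, 0.019], [0.001, 0.001, 0.026], [0.001, 0.001, 0.033], [0.001, 0.001, 0.04], [0.001, 0.001, 0.04]], grip=[1, 1, 1, 1, 1, 1, 1, 1], force=40)

```text
clock: 13.25
tool_pos: [0.5302, 0.107, 0.1401]
eef_rot: [0.617, 0.787, -0.001, -0.0]
contact_force: [0.5, -0.2, -0.8]
opening: 0.557
finger_force: 40.0
```

```bash
python3 - <<'E'
from look import *
s=r.get_state(); p=s['tool_pos']; go(T(*H,[0,.0184,.140])[0],.24); print(s['moment'])
look('f1.png',150,170,140,145,4,[])
print([(np.round(d['position'],4).tolist(),round(d['p'],2)) for d in models.place_of('side','plate0')])
E
```

```text
pos [0.5302 0.107  0.1401] turn [-0.0012  0.0002  0.0002] trans [-0.0022 -0.0001  0.0001] t 13.25 F [ 0.51 -0.19 -0.79]
[-0.03024069 -0.13040766 -0.01244973]
[([0.5332, 0.1003, 0.103], 0.94), ([0.5503, -0.2349, 0.0546], 0.9), ([0.5442, -0.2805, 0.0551], 0.79), ([0.5372, 0.0906, 0.0544], 0.76), ([0.5833, -0.434, 0.0401], 0.56)]
```

View pics/f1.png

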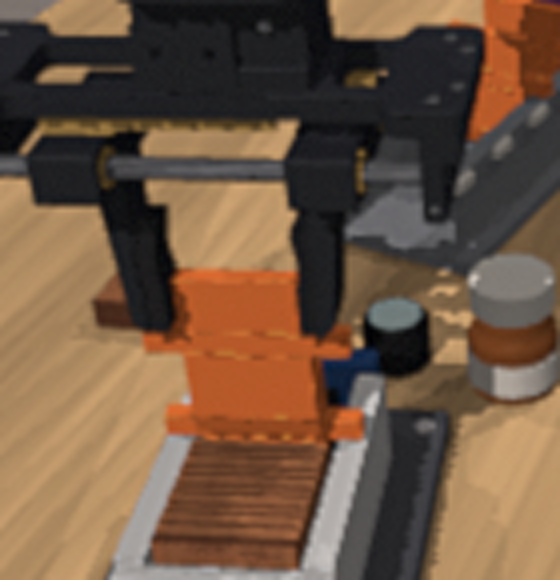

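>>> jog_arm(turn=[[0, 0, 0], [0, 0, 0], [0, 0, 0], [0, 0, 0], [0, 0, 0]], translation=[[-0.0005, 0, 0.001], [-0.001, 0, 0.002], [-0.001, 0, 0.003], [-0.001, 0, 0.004], [-0.001, 0, 0.004]], grip=[1, 1, 1, 1, 1], force=40)

```text
clock: 13.98
tool_pos: [0.5308, 0.1061, 0.1366]
eef_rot: [0.617, 0.787, -0.0, -0.0]
contact_force: [-0.4, 0.0, -0.4]
opening: 0.557
finger_force: 40.0
```

>>> jog_arm(turn=[[0, 0, 0], [0, 0, 0], [0, 0, 0], [0, 0, 0], [0, 0, 0]], translation=[[0, 0, 0.001], [0, 0, 0.002], [0, 0, 0.003], [0, 0, 0.004], [0, 0, 0.004]], grip=[1, 1, 1, 1, 1], force=40)

```text
clock: 14.6
tool_pos: [0.5309, 0.1059, 0.1327]
eef_rot: [0.617, 0.787, -0.0, 0.0]
contact_force: [-0.1, -0.6, 0.5]
opening: 0.562
finger_force: 40.0
```

>>> jog_arm(turn=[[0, 0, 0], [0, 0, 0], [0, 0, 0], [0, 0, 0], [0, 0, 0]], translation=[[0, 0, 0.001], [0, 0, 0.002], [0, 0, 0.003], [0, 0, 0.003], [0, 0, 0.003]], grip=[1, 1, 1, 1, 1], force=40)

```text
clock: 15.22
tool_pos: [0.5313, 0.1055, 0.1302]
eef_rot: [0.618, 0.786, -0.0, 0.001]
contact_force: [-0.0, -2.7, 6.2]
opening: 0.559
finger_force: 40.0
```

>>> jog_arm(turn=[[0, 0, 0], [0, 0, 0], [0, 0, 0], [0, 0, 0], [0, 0, 0]], translation=[[-0.0005, 0, 0], [-0.001, 0, 0.0], [-0.0015, 0, 0.001], [-0.002, 0, 0.002], [-0.002, 0, 0.002]], grip=[1, 1, 1, 1, 1], force=40)

```text
clock: 15.85
tool_pos: [0.5318, 0.1045, 0.1288]
eef_rot: [0.617, 0.787, 0.001, 0.001]
contact_force: [-1.3, -1.7, 10.4]
opening: 0.562
finger_force: 40.0
```

>>> jog_arm(turn=[[0, 0, 0], [0, 0, 0], [0, 0, 0], [0, 0, 0]], translation=[[-0.0005, 0, 0.001], [-0.001, 0, 0.002], [-0.001, 0, 0.003], [-0.001, 0, 0.003]], grip=[1, 1, 1, 1], force=40)

```text
clock: 16.35
tool_pos: [0.5324, 0.1037, 0.1262]
eef_rot: [0.617, 0.787, 0.001, 0.001]
contact_force: [-2.3, -1.7, 12.2]
opening: 0.561
finger_force: 40.0
```

```bash
python3 - <<'E'
from look import *
s=r.get_state(); go(T(*H,[0,.0184,.140])[0],.24); print(s['moment'],s['opening'])
snap('side','g1.png')
print([(np.round(d['position'],4).tolist(),round(d['p'],2)) for d in models.place_of('side','plate0')])
E
```

```text
pos [0.5324 0.1037 0.1262] turn [ 0.0028  0.0002 -0.0003] trans [ 0.0016 -0.0014 -0.0138] t 16.35 F [-2.33 -1.67 12.18]
[-0.38404702  0.21989621 -0.12120155] 0.5614645310845168
[([0.5521, -0.2296, 0.0545], 0.77), ([0.5406, 0.0973, 0.0884], 0.72), ([0.5457, -0.2815, 0.0544], 0.6), ([0.5834, -0.4304, 0.0399], 0.6)]
```

>>> jog_arm(turn=[[0, 0, 0], [0, 0, 0], [0, 0, 0], [0, 0, 0]], translation=[[-0.0005, -0.0005, 0.001], [-0.001, -0.001, 0.002], [-0.001, -0.001, 0.003], [-0.001, -0.001, 0.003]], grip=[1, 1, 1, 1], force=40)

```text
clock: 16.95
tool_pos: [0.5327, 0.1029, 0.1237]
eef_rot: [0.617, 0.787, 0.002, 0.002]
contact_force: [0.2, -0.4, 15.9]
opening: 0.559
finger_force: 40.0
```

```bash
python3 - <<'E'
from look import *
s=r.get_state(); go(T(*H,[0,.0184,.140])[0],.24); print(s['moment'],s['opening'])
im=snap('side','g2.png')
print([(np.round(d['position'],4).tolist(),round(d['p'],2)) for d in models.place_of('side','plate0')])
E
```

```text
pos [0.5327 0.1029 0.1237] turn [ 0.0051 -0.0001 -0.0002] trans [ 0.0025 -0.0014 -0.0163] t 16.95 F [ 0.19 -0.4  15.92]
[-0.34333872 -0.09497611 -0.08694839] 0.5592040514281654
[([0.5365, 0.0971, 0.0911], 0.83), ([0.546, -0.2818, 0.0545], 0.78), ([0.5861, -0.4328, 0.0421], 0.63), ([0.5544, -0.2353, 0.0551], 0.55), ([0.5377, 0.0828, 0.0015], 0.2)]
```

```bash
python3 - <<'E'
from look import *
def prof(f,tip):
    g=cv2.imread('pics/'+f); 
    def edge(col,r0,r1):
        v=g[r0:r1,col-3:col+4].mean(1); o=v[:,2]-v[:,0]   # R-B
        return np.round(o).astype(int)
    h=cv2.cvtColor(g,cv2.COLOR_BGR2HSV); m=((h[...,0]>=5)&(h[...,0]<=12)&(h[...,1]>195)&(h[...,2]>130))[225:300,170:250]
    print(f,'top rows:',[225+int(np.argmax(m[:,c-170])) if m[:,c-170].any() else None for c in range(192,234,3)],'bottom:',[225+74-int(np.argmax(m[::-1,c-170])) for c in range(192,234,3)])
    return
for f in('raw_f1.png','g1.png','g2.png'): prof(f,0)
# predicted tab-top centre & ear underside row if no slip
for z,y in((.1401,.0206),(.1262,.0170),(.1237,.0161)):
    print(project('side',T(*H,[[0,y-.0065+.004,z-.002],[0,y-.0065-.004,z-.002]])).round(1).tolist())
# plate1 tab top / plate2 R profile
g=cv2.imread('pics/g2.png')
print([tuple(int(v) for v in g[r0,205:215].mean(0)[::-1]) for r0 in range(236,290,2)])
E
```

```text
raw_f1.png top rows: [255, 238, 238, 238, 238, 238, 238, 238, 238, 239, 238, 255, 255, 255] bottom: [276, 277, 277, 277, 278, 278, 278, 277, 278, 277, 277, 278, 279, 257]
g1.png top rows: [260, 245, 244, 244, 244, 244, 244, 245, 245, 245, 245, 261, 261, 261] bottom: [273, 276, 276, 278, 278, 278, 279, 278, 276, 279, 279, 279, 279, 275]
g2.png top rows: [261, 262, 245, 245, 245, 245, 246, 246, 246, 246, 246, 262, 262, 263] bottom: [263, 275, 275, 278, 278, 278, 278, 278, 278, 278, 279, 279, 279, 265]
[[209.2, 238.4], [210.4, 235.5]]
[[210.7, 244.8], [212.0, 241.9]]
[[211.0, 245.9], [212.3, 242.9]]
[(186, 147, 103), (182, 144, 100), (163, 127, 88), (131, 104, 73), (174, 114, 74), (204, 101, 46), (174, 84, 38), (180, 88, 41), (180, 88, 40), (180, 88, 41), (181, 88, 41), (179, 87, 40), (181, 92, 43), (181, 88, 40), (180, 91, 42), (181, 88, 41), (180, 88, 41), (180, 88, 41), (180, 88, 41), (180, 88, 41), (180, 88, 41), (182, 88, 40), (126, 72, 41), (85, 52, 35), (94, 58, 38), (100, 62, 41), (99, 61, 41)]
```

>>> jog_arm(turn=[[0, 0, 0], [0, 0, 0], [0, 0, 0], [0, 0, 0], [0, 0, 0]], translation=[[-0.0005, 0, 0.001], [-0.001, 0, 0.002], [-0.0015, 0, 0.003], [-0.0015, 0, 0.004], [-0.0015, 0, 0.004]], grip=[1, 1, 1, 1, 1], force=40)

```text
clock: 17.68
tool_pos: [0.5332, 0.1015, 0.12]
eef_rot: [0.617, 0.787, 0.002, 0.002]
contact_force: [-0.4, -0.8, 18.3]
opening: 0.56
finger_force: 40.0
```

>>> jog_arm(turn=[[0, 0, 0], [0, 0, 0], [0, 0, 0], [0, 0, 0], [0, 0, 0]], translation=[[-0.0002, 0, 0.001], [-0.0005, 0, 0.002], [-0.0005, 0, 0.003], [-0.0005, 0, 0.004], [-0.0005, 0, 0.004]], grip=[1, 1, 1, 1, 1], force=40)

```text
clock: 18.3
tool_pos: [0.5333, 0.1011, 0.1152]
eef_rot: [0.618, 0.787, 0.002, 0.001]
contact_force: [0.6, -0.3, 10.8]
opening: 0.561
finger_force: 40.0
```

```bash
python3 - <<'E'
from look import *
s=r.get_state(); go(T(*H,[0,.0155,.140])[0],.24); print(s['moment'],s['opening'])
im=snap('side','g3.png')
h=cv2.cvtColor(cv2.imread('pics/g3.png'),cv2.COLOR_BGR2HSV); m=((h[...,0]>=5)&(h[...,0]<=12)&(h[...,1]>195)&(h[...,2]>130))[225:300,170:250]
print('top rows:',[225+int(np.argmax(m[:,c-170])) for c in range(192,234,3)],'bottom:',[299-int(np.argmax(m[::-1,c-170])) for c in range(192,234,3)])
p=s['tool_pos']; print(project('side',T(*H,[[0,.015-.0065+.004,p[2]-.002]])))
E
```

```text
pos [0.5333 0.1011 0.1152] turn [ 0.0051 -0.0008 -0.0005] trans [ 0.0014 -0.0015 -0.0248] t 18.3 F [ 0.62 -0.35 10.78]
[-0.14978601 -0.35873238 -0.16029732] 0.5606657133894316
top rows: [265, 265, 249, 249, 252, 249, 249, 250, 250, 250, 250, 250, 266, 267] bottom: [266, 275, 275, 278, 278, 278, 278, 278, 279, 279, 279, 279, 279, 269]
[[211.80741679 250.06920341]]
```

>>> jog_arm(turn=[[0, 0, 0], [0, 0, 0], [0, 0, 0], [0, 0, 0], [0, 0, 0], [0, 0, 0]], translation=[[0, 0, 0.002], [0, 0, 0.004], [0, 0, 0.006], [0, 0, 0.008], [0, 0, 0.01], [0, 0, 0.01]], grip=[1, 1, 1, 1, 1, 1], force=40)

```text
clock: 19.1
tool_pos: [0.5329, 0.1009, 0.105]
eef_rot: [0.618, 0.786, 0.002, 0.001]
contact_force: [-0.2, 0.1, 8.6]
opening: 0.559
finger_force: 40.0
```

Tips are now below plate 1's tab top without extra force; keep going.

>>> jog_arm(turn=[[0, 0, 0], [0, 0, 0], [0, 0, 0], [0, 0, 0], [0, 0, 0], [0, 0, 0]], translation=[[0, 0, 0.002], [0, 0, 0.004], [0, 0, 0.006], [0, 0, 0.008], [0, 0, 0.01], [0, 0, 0.01]], grip=[1, 1, 1, 1, 1, 1], force=40)

```text
clock: 19.85
tool_pos: [0.5328, 0.1009, 0.095]
eef_rot: [0.618, 0.786, 0.002, 0.001]
contact_force: [0.5, -0.0, 11.2]
opening: 0.561
finger_force: 40.3
```

>>> jog_arm(turn=[[0, 0, 0], [0, 0, 0], [0, 0, 0], [0, 0, 0], [0, 0, 0]], translation=[[0, 0, 0.001], [0, 0, 0.002], [0, 0, 0.003], [0, 0, 0.004], [0, 0, 0.004]], grip=[1, 1, 1, 1, 1], force=40)

```text
clock: 20.48
tool_pos: [0.5329, 0.1008, 0.092]
eef_rot: [0.618, 0.786, 0.002, 0.001]
contact_force: [0.0, -1.7, 20.7]
opening: 0.557
finger_force: 40.4
```

>>> jog_arm(turn=[[0, 0, 0], [0, 0, 0], [0, 0, 0], [0, 0, 0], [0, 0, 0], [0, 0, 0], [0, 0, 0], [0, 0, 0], [0, 0, 0], [0, 0, 0], [0, 0, 0]], translation=[[0, 0, 0], [0, 0, 0], [0, 0, 0], [0, 0, 0], [0, 0, -0.02], [0, 0, -0.06], [-0.05, 0, -0.12], [-0.1, 0, -0.16], [-0.16, 0, -0.16], [-0.22, 0, -0.16], [-0.28, 0, -0.16]], grip=[0, 0, 0, 0, 0, 0, 0, 0, 0, 0, 0])

```text
clock: 21.85
tool_pos: [0.5966, -0.1682, 0.2499]
eef_rot: [0.617, 0.787, 0.0, 0.0]
contact_force: [0.9, 0.2, -0.9]
opening: 1.0
finger_force: 0.0
```

```bash
python3 - <<'E'
from fit import *
H=(0.535,0.087,0.24)
for n in('side','top'):
    snap(n,n+'9.png')
    for k in ('plate0','shoe_face','fence'): print(n,k,[(np.round(d['position'],4).tolist(),round(d['p'],2)) for d in models.place_of(n,k)])
g=cv2.imread('pics/side9.png').astype(np.float32); g2=cv2.imread('pics/top9.png').astype(np.float32)
for n,g,zs in(('side',g,(.062,.066,.090)),('top',g2,(.062,.066,.090))):
  for z in zs:
    print(n,z)
    for y in range(-28,30,2):
        uv=project(n,T(*H,[[x,y/1e3,z] for x in np.linspace(-.015,.015,31)])).astype(np.float32)
        v=cv2.remap(g,uv[None,:,0].copy(),uv[None,:,1].copy(),cv2.INTER_LINEAR)[0].mean(0); print(y,v.astype(int)[::-1],end=';')
    print()
E
```

```text
side plate0 [([0.5566, -0.235, 0.0544], 0.88), ([0.5838, -0.4291, 0.038], 0.68), ([0.5464, -0.2814, 0.0487], 0.6)]
side shoe_face []
side fence [([0.5189, 0.16, 0.0567], 0.84)]
top plate0 [([0.5401, 0.0888, 0.0522], 0.73), ([0.5337, 0.0954, 0.0557], 0.6), ([0.5817, -0.4292, 0.0424], 0.53)]
top shoe_face [([0.5374, 0.0836, 0.0602], 0.45)]
top fence [([0.5192, 0.1636, 0.0513], 0.95), ([0.6681, -0.0428, -0.0029], 0.38)]
side 0.062
-28 [186  94  43];-26 [186  91  41];-24 [180  89  40];-22 [170  85  38];-20 [159  80  35];-18 [160  78  35];-16 [161  78  35];-14 [162  78  35];-12 [162  78  35];-10 [162  78  35];-8 [162  78  35];-6 [162  78  35];-4 [162  78  35];-2 [162  78  35];0 [162  78  35];2 [162  78  35];4 [162  78  35];6 [162  79  35];8 [159  80  36];10 [157  79  36];12 [159  77  35];14 [163  78  35];16 [164  78  35];18 [159  77  35];20 [140  72  37];22 [109  63  38];24 [89 55 36];26 [84 52 34];28 [94 58 38];
side 0.066
-28 [192  95  42];-26 [189  97  44];-24 [189  99  45];-22 [190  94  43];-20 [188  92  42];-18 [181  90  41];-16 [168  85  38];-14 [161  79  36];-12 [162  78  35];-10 [
[... 1531 characters left out ...]
2 [190 103  28];4 [193 102  29];6 [188 101  29];8 [179  99  29];10 [191 104  30];12 [193 102  28];14 [189 101  30];16 [132  75  28];18 [94 59 35];20 [112  72  44];22 [103  65  41];24 [107  68  43];26 [112  71  45];28 [110  70  43];
top 0.09
-28 [43 43 42];-26 [27 27 27];-24 [21 21 23];-22 [24 25 26];-20 [24 22 25];-18 [22 22 23];-16 [22 23 24];-14 [23 23 25];-12 [20 20 21];-10 [20 19 22];-8 [31 26 22];-6 [79 44 19];-4 [116  61  18];-2 [180  98  27];0 [193 102  29];2 [192 103  29];4 [182 100  30];6 [189 105  31];8 [193 102  29];10 [192 102  29];12 [153  84  28];14 [95 59 33];16 [109  70  43];18 [105  67  41];20 [103  65  41];22 [111  71  45];24 [105  66  41];26 [129  82  50];28 [130  82  51];
```

```bash
python3 -c "
from h import *
print(r.finish_job())"
```

```text
the job is handed in; nothing more can be done
None
```

I handed the job in at about 22 s, with no verdict returned. Two orange plates hang home in the gap, and the shoe is pressed back about 3 mm by my measurement from the top camera. The other two plates are still in the grey caddy, and I saw no contact with the jar, loupe or offcut.

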